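# Take the rice measure from its holster and hold it level over the open bin

## Task

Draw the plastic measuring scoop out of its steel holster, turn it level with its mouth upwards and hold it over the middle of the open, empty rice bin, clear of the rim by no more than a hand's breadth, so that I can fill it from the sack and any spill drops into the bin. It is thin hollow plastic, so grip it lightly; do not shift the holster or the bin or disturb the sugar pot, tea caddy and honey jar. Finish still holding the scoop there, steady and level, with nothing but the gripper carrying it.

Things in the scene. Friction and masses are not known exactly. Their poses are not given: they have to be found in the camera images.
- scoop: Lime plastic rice measure, 50 to 90 g: open box bowl 84 (x) x 60 (y) x 46 mm (z), walls 3 mm; origin at the centre of the bowl's underside, +x to the nose, +z out of the open mouth. Starts nose down in the holster, x axis 50 degrees below level, handle up on the robot's side. Thin and hollow, it cracks if squeezed hard: grip with 20 to 40 N.
- scoop_grip (a point): Point to grip, mid-section of the handle, at (-111, 0, 62) mm in the scoop's frame and with its axes. The handle, 20 mm wide (y), 12 mm thick, flanks flat, leaves the bowl's back wall at x -41, z 36 mm and rises backwards 20 degrees from the scoop's -x axis (70 degrees above level at the start); it ends 42 mm beyond this point. Pinch it across its width (y).
- scoop_mouth (a point): Centre of the bowl's open mouth, 46 mm above the scoop's origin along its z axis.
- holster: Loose stand of bent stainless sheet for the scoop, 0.7 to 1.05 kg; origin under the centre of its foot plate, 150 (x) x 110 (y) x 6 mm, z up. A pocket 74 mm wide outside, 68 mm inside leans over it, open up and towards -x, its floor falling towards +x at 50 degrees. Its highest edge is 93 mm above the shelf.
- holster_pocket (a point): Where the scoop's origin lies when seated, 46 mm above the holster's origin; axes as the seated scoop's (x down the slope, z square to the pocket floor). Side walls start at x -17 mm, a bridge 52 mm over the floor spans x 5 to 45, the nose stop is at x 42 mm. The scoop slides out freely along -x and is clear of the pocket after 60 mm.
- bin: Clear polycarbonate rice bin, empty, lid off, loose, 0.6 kg: a square open box 180 x 180 mm outside (192 mm over its rim bead), 120 mm high, walls 4 mm; origin at the centre of its underside, z up.
- bin_mouth (a point): Centre of the bin's open top, level with its rim, 120 mm above the shelf; axes as the bin's.
- sugar_pot: White ceramic sugar pot with a knobbed lid, 98 mm across and 116 mm high; origin under its centre. Bystander.
- tea_caddy: Round stainless steel tea caddy, 83 mm across and 144 mm high over its knob; origin under its centre. Bystander.
- honey_jar: Amber glass honey jar with a steel cap, 72 mm across and 105 mm high; origin under its centre. Bystander.
Things that resemble listed ones, but are neither listed nor needed, are in the scene too. There is more than one size of the scoop; the one meant has the size given above.

How it is judged:
By the outcome, as a careful person would: the job done as asked, in the order asked, and still so for the second after the job is handed in, while the arm keeps its last pose, push and grip.
It also fails if it takes over 40 s, if anything falls off the work surface, if the arm or the gripper's body presses on something with over 40 N, if the wrist force passes 120 N, or if a joint passes its speed limit or range.

## Robot

A 7-joint arm with a two-finger parallel gripper is mounted at the origin on the work surface. World frame = base frame: x ahead of the robot, y to its left, z up, the work surface at z = 0. Lengths are in m, angles in degrees, forces in N, time in s.
With the tool pointing down it reaches from about 0.4 to 0.925 m from the base axis. Payload 4.1 kg.
Tool frame: the origin (TCP) lies at the very end of the fingers, on their centre line; the grasp point (between the pads) lies 19 mm behind it (robot.tcp_to_grasp is the distance from the TCP to the grasp point, in m); z points along the fingers, y is the line along which they close (so a half turn about z gives the same grasp; the last joint's range is limited). The gripper opens to 85 mm and grips with 20 to 120 N. Pads are 22 mm wide; open, the fingers measure 114 mm over their backs; the gripper's body (76 mm by 85 mm) begins 54 mm behind the grasp point. The pads swing forward as they close: fully open they stand 13 mm farther back than shut.
Start: joints at [68.411, 22.827, 2.584, 88.041, -1.071, 69.15, -2.905], TCP at [0.178, -0.625, 0.231] pointing down, gripper open.
Joint ranges: [-161.44, 161.44], [-28.35, 127.94], [-78.24, 83.42], [0, 140.83], [-78.03, 258.03], [13.02, 114.36], [-168.23, 168.23]. Speed limits (degrees/s): [147.25, 147.25, 180, 180, 180, 180, 180].

## Interface

Orientations are given as a 3x3 rotation matrix whose columns are the frame's x, y, z axes.
In Python, from rig import robot, optics, hand_in gives the robot as it stands.
- The arm moves only by the shell command python3 -m handwheel 'ROWS'. ROWS is JSON, a list of rows, each an object of numbers: "tx", "ty", "tz": the shift along the world's x, y, z in mm; "turn": the turn about the world's z in rad; "grip": the closure, from 0 (fully open) to 1 (shut). In form: [{"tx": .., "ty": .., "tz": .., "turn": .., "grip": ..}, ...]. A call has 1 to 10 rows; each row is the pose to reach, as a shift and turn from the pose commanded when the call began; what a row does not reach only later rows make up. A row lasts 1/8 s, in which the tool goes at most 62.5 mm and 10.7 degrees, less where a joint would pass 70% of its speed; a pose out of reach is approached as far as the arm can. A call with a gripper value outside its range is refused whole. The fingers move at their own pace and stop on an object; the grip force is fixed at half the most. Time passes only in rows, so rows that repeat a pose let the fingers close. It gives the time, the measured TCP pose, the force, the opening and the grip force at its end, in the units of the state.
- robot.observe(): the state, without advancing time (a new reading comes with each control period).
- optics.read_camera(name): name is "side" or "top"; returns a dict with "frame" (400x640x3 uint8, blue, green, red), "depth" (400x640 float32, m along the optical axis (not along the pixel's ray), 0 where there is no reading), "camera_matrix" (3x3 intrinsics, pixels), "camera_from_world" (4x4, takes a point from world to camera coordinates). Camera axes: x right, y down, z forward; pixel columns grow to the right and rows downward; lengths in m; the calibration is good to about 2 mm. A picture is of the moment at which its call begins.
- hand_in(): hands the job in; it is judged then, once.
Trained networks look in the newest picture that a camera, given by its name, has taken for a name from the list of things; names that differ only in an ending like _2 or _b are one class to them, and where a whole thing is asked for, a point or a joint stands for the part that bears it (a point fixed in the world has none). Each returns a list of dicts, best first, with "score" (0 to 1); they miss things now and then, are a little off and sometimes report something else, mostly with a low value. They report only what shows in the picture. A call takes as long as a camera call. They do not tell look-alikes from the thing itself.
- optics.outline_of(camera, name): "region" (400x640 bool, what is visible of it) and "bbox" ([left, top, right, bottom] in pixels, round what is visible of it).
The state is a dict: "time": time; "joint_positions": joint angles; "joint_velocities": joint speeds; "joint_torque": joint torques, N m; "tool_pos": TCP position; "orientation": TCP orientation; "contact_force": force on the tool from outside, world axes, zero at the start; "moment": the same for the moment, N m; "gripper_width": finger opening in m; "gripper_force": force on a finger pad.
Only numpy, scipy, OpenCV 4.12 (cv2) and the standard library are available. Lean on these libraries where they do the work, as an engineer would, in place of code of your own. Each camera call takes 0.05 s, during which the arm holds its last target. There are 200 camera calls.

## Working session

There is one attempt and no reset: what is moved stays moved. The work goes in short steps, Python scripts to look and compute and a shell command to move; the robot and the scene stay as the last step left them, time stands still between calls to the robot, and variables do not carry over. Pictures are saved under pics/ and viewed, at most 10 in all, crops included, and the job is handed in when it is done.

```bash
mkdir -p pics; ls; cat > h.py <<'E'
from rig import robot, optics, hand_in
import numpy as np, cv2
def shot(cam):
    c=optics.read_camera(cam); return c
def pts(c,mask):
    d=c["depth"]; v,u=np.nonzero(mask&(d>0)); z=d[v,u]; K=c["camera_matrix"]
    P=np.c_[(u-K[0,2])/K[0,0]*z,(v-K[1,2])/K[1,1]*z,z]
    T=np.linalg.inv(c["camera_from_world"]); return P@T[:3,:3].T+T[:3,3]
E
python3 - <<'E'
from h import *
s=robot.observe(); print({k:np.round(v,3).tolist() for k,v in s.items()})
for cam in("side","top"):
    c=shot(cam); im=c["frame"].copy(); T=np.linalg.inv(c["camera_from_world"]); print(cam,T[:3,3].round(2),T[:3,2].round(2))
    cv2.imwrite(f"pics/{cam}0.png",im)
    for n in("scoop","holster","bin","sugar_pot","tea_caddy","honey_jar"):
        for r in optics.outline_of(cam,n):
            p=pts(c,r["region"])
            if len(p): print(n,round(r["score"],2),r["bbox"],len(p),np.median(p,0).round(3),np.percentile(p,2,0).round(3),np.percentile(p,98,0).round(3))
E
```

```text
pics
{'time': 0.0, 'joint_positions': [68.412, 22.872, 2.582, 88.116, -1.071, 69.152, -2.906], 'joint_velocities': [0.056, 0.127, 0.062, -0.042, -0.117, -0.087, -0.012], 'joint_torque': [-0.0, -47.512, 1.364, -25.422, 0.011, 0.01, 0.0], 'tool_pos': [0.178, -0.624, 0.23], 'orientation': [[0.962, 0.274, -0.001], [0.274, -0.962, 0.002], [-0.0, -0.002, -1.0]], 'contact_force': [0.125, 0.59, 0.339], 'moment': [-0.015, -0.062, -0.039], 'gripper_force': 0.0, 'gripper_width': 0.086}
side [0.39 0.9  0.69] [ 0.2  -0.84 -0.5 ]
scoop 0.85 [306.5, 161.7, 329.6, 203.8] 374 [ 0.619 -0.163  0.098] [ 0.593 -0.199  0.061] [ 0.669 -0.137  0.203]
scoop 0.71 [317.0, 231.4, 366.4, 247.2] 285 [0.528 0.    0.027] [ 0.452 -0.024  0.   ] [0.586 0.007 0.044]
scoop 0.65 [362.7, 188.7, 399.0, 209.9] 369 [ 0.403 -0.259  0.025] [ 0.368 -0.387 -0.003] [ 0.475 -0.213  0.043]
holster 0.58 [294.0, 186.9, 341.6, 226.9] 917 [ 0.638 -0.136  0.006] [ 0.559 -0.222  0.001] [ 0.696 -0.112  0.079]
bin 0.81 [245.5, 234.6, 335.7, 320.3] 6635 [0.604 0.229 0.063] [0.502 0.119 0.001] [0.698 0.321 0.12 ]
sugar_pot 0.85 [239.6, 202.
[... 766 characters left out ...]
.228  0.001] [ 0.703 -0.118  0.079]
bin 0.59 [195.6, 151.8, 271.8, 229.9] 4691 [0.606 0.23  0.007] [ 0.507  0.119 -0.001] [0.7   0.314 0.124]
bin 0.41 [348.0, 157.8, 386.8, 210.9] 1155 [ 0.614 -0.158  0.008] [ 0.559 -0.228  0.001] [ 0.703 -0.115  0.081]
bin 0.19 [359.0, 170.4, 384.3, 198.5] 591 [ 0.637 -0.17   0.087] [ 0.595 -0.207  0.017] [ 0.677 -0.138  0.21 ]
sugar_pot 0.94 [296.8, 108.9, 327.5, 144.5] 867 [0.793 0.001 0.087] [ 0.756 -0.044  0.001] [0.838 0.044 0.114]
tea_caddy 0.57 [128.3, 188.8, 175.4, 215.7] 962 [0.562 0.449 0.124] [0.525 0.424 0.011] [0.597 0.499 0.142]
honey_jar 0.95 [454.4, 189.7, 487.7, 209.5] 661 [ 0.588 -0.458  0.103] [ 0.556 -0.509  0.003] [ 0.624 -0.436  0.11 ]
```

```bash
python3 - <<'E'
import cv2
a=cv2.imread("pics/side0.png"); b=cv2.imread("pics/top0.png")
cv2.imwrite("pics/s1.png",cv2.resize(a[130:330,220:440],None,fx=2.9,fy=2.9,interpolation=2))
cv2.imwrite("pics/t1.png",cv2.resize(b[90:310,180:460],None,fx=2.7,fy=2.7,interpolation=2))
E
```

```text
(no output)
```

View pics/s1.png

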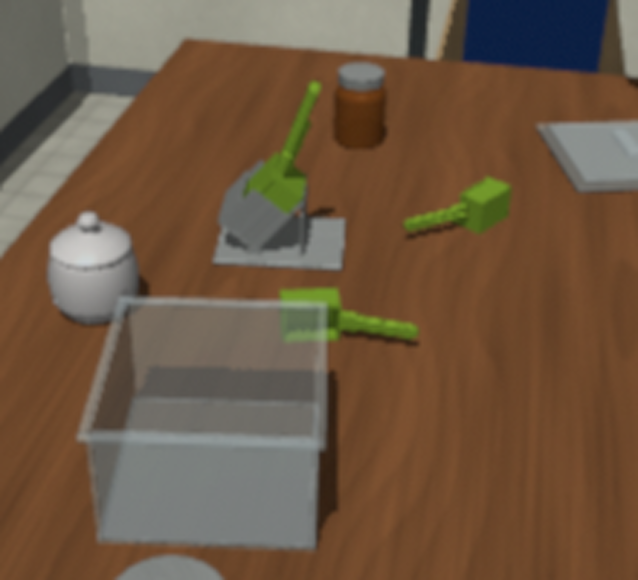

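View pics/t1.png

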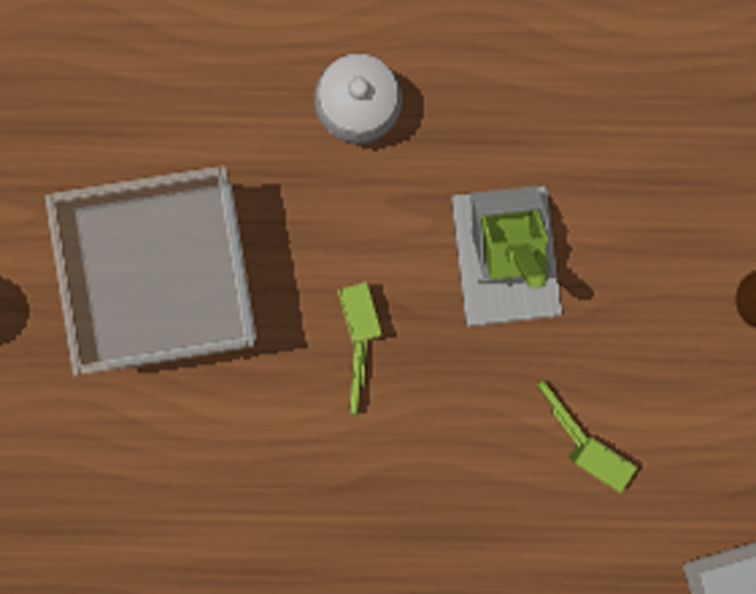

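```bash
cat >> h.py <<'E'
def lime(c):
    h=cv2.cvtColor(c["frame"],cv2.COLOR_BGR2HSV); return (h[...,0]>28)&(h[...,0]<50)&(h[...,1]>120)&(h[...,2]>40)
def box(p): 
    (x,y),(w,h),a=cv2.minAreaRect(p[:,:2].astype(np.float32)*1000); return np.round([x,y,w,h,a],1)
E
python3 - <<'E'
from h import *
A=[];B=[];F=[]
for cam in("side","top"):
    c=shot(cam); p=pts(c,lime(c)); p=p[(abs(p[:,0]-.63)<.1)&(abs(p[:,1]+.17)<.08)&(p[:,2]>.02)]
    h=p[p[:,2]>.125]; A.append(h); 
    for z0 in np.arange(.02,.23,.015):
        q=p[(p[:,2]>=z0)&(p[:,2]<z0+.015)]
        if len(q): print(cam,round(z0,3),len(q),q.mean(0).round(4),q.min(0).round(3)[:2],q.max(0).round(3)[:2])
    r=max((r for r in optics.outline_of(cam,"holster")),key=lambda r:r["score"])["region"]
    q=pts(c,r); f=q[(q[:,2]<.015)&(q[:,2]>.003)]; F.append(f); print("foot",cam,len(f),box(f))
    al=pts(c,np.ones(r.shape,bool)); b=al[(abs(al[:,2]-.12)<.008)&(abs(al[:,0]-.604)<.13)&(abs(al[:,1]-.22)<.13)]; print("rim",len(b),box(b)); B.append(b)
f=np.vstack(F); print("foot",box(f)); print("rim",box(np.vstack(B)))
h=np.vstack(A)
for n,q in(("side",A[0]),("top",A[1]),("all",h)):
    u,s,v=np.linalg.svd(q-q.mean(0)); d=v[0]*np.sign(v[0][2]); print(n,len(q),q.mean(0).round(4),d.round(3),"yaw",np.degrees(np.arctan2(-d[1],-d[0])),"elev",np.degrees(np.arcsin(d[2])))
E
```

```text
side 0.05 11 [ 0.6617 -0.1829  0.0615] [ 0.617 -0.195] [ 0.679 -0.139]
side 0.065 62 [ 0.6355 -0.1677  0.0735] [ 0.604 -0.199] [ 0.675 -0.139]
side 0.08 100 [ 0.6264 -0.1598  0.0866] [ 0.605 -0.201] [ 0.66  -0.135]
side 0.095 52 [ 0.6322 -0.1592  0.1016] [ 0.616 -0.199] [ 0.65  -0.139]
side 0.11 23 [ 0.6232 -0.161   0.1169] [ 0.614 -0.173] [ 0.634 -0.153]
side 0.125 22 [ 0.6188 -0.1651  0.1317] [ 0.609 -0.178] [ 0.628 -0.158]
side 0.14 20 [ 0.6124 -0.1651  0.1475] [ 0.604 -0.177] [ 0.62 -0.16]
side 0.155 21 [ 0.6073 -0.1651  0.162 ] [ 0.6   -0.178] [ 0.615 -0.16 ]
side 0.17 15 [ 0.6045 -0.1659  0.1779] [ 0.598 -0.179] [ 0.612 -0.161]
side 0.185 14 [ 0.5986 -0.1664  0.1928] [ 0.593 -0.176] [ 0.604 -0.162]
side 0.2 16 [ 0.5938 -0.1702  0.2052] [ 0.588 -0.179] [ 0.6   -0.163]
foot side 448 [ 629.7 -167.4  147.2  112.     9.8]
rim 1075 [602.  218.  191.  196.1  10.8]
top 0.02 129 [ 0.664  -0.1732  0.0271] [ 0.646 -0.196] [ 0.678 -0.146]
top 0.035 14 [ 0.6557 -0.181   0.0399] [ 0.646 -0.197] [ 0.677 -0.155]
top 0.05 15 [ 0.6528 -0.1702  0.0566] [ 0.623 -0.197] [ 0.678 -0.14 ]
top 0.065 38
[... 538 characters left out ...]
0.616 -0.165]
top 0.185 16 [ 0.6073 -0.175   0.1928] [ 0.601 -0.185] [ 0.612 -0.167]
top 0.2 34 [ 0.5983 -0.1757  0.2076] [ 0.592 -0.184] [ 0.606 -0.168]
top 0.215 1 [ 0.5975 -0.1741  0.216 ] [ 0.598 -0.174] [ 0.598 -0.174]
foot top 685 [ 632.9 -171.7  146.9  111.2    7.3]
rim 961 [603.5 216.  192.5 192.3  10.5]
foot [ 630.9 -168.8  150.6  117.5    7.6]
rim [603.  217.9 192.9 196.7  10.8]
side 108 [ 0.607  -0.1661  0.1657] [-0.315 -0.057  0.947] yaw 10.31124353568019 elev 71.30059309086201
top 115 [ 0.612  -0.173   0.1751] [-0.359 -0.073  0.93 ] yaw 11.421787306571787 elev 68.50412777138551
all 223 [ 0.6096 -0.1697  0.1706] [-0.324 -0.081  0.942] yaw 13.999510348487036 elev 70.47259419387763
```

```bash
python3 -m handwheel '[{"tx":40,"ty":42,"tz":30,"turn":-0.02,"grip":0},{"tx":80,"ty":84,"tz":40,"turn":-0.04,"grip":0},{"tx":120,"ty":126,"tz":40,"turn":-0.06,"grip":0},{"tx":160,"ty":168,"tz":40,"turn":-0.08,"grip":0},{"tx":200,"ty":210,"tz":40,"turn":-0.1,"grip":0},{"tx":240,"ty":253,"tz":40,"turn":-0.12,"grip":0},{"tx":280,"ty":295,"tz":40,"turn":-0.12,"grip":0},{"tx":320,"ty":337,"tz":40,"turn":-0.12,"grip":0},{"tx":360,"ty":380,"tz":40,"turn":-0.12,"grip":0},{"tx":395,"ty":417,"tz":40,"turn":-0.12,"grip":0}]'
```

```text
time: 2.15
tool_pos: [0.5747, -0.2061, 0.2716]
orientation: [[0.987, 0.158, 0.001], [0.158, -0.987, 0.0], [0.001, 0.0, -1.0]]
contact_force: [0.2, -0.7, -0.1]
gripper_width: 0.0852
gripper_force: 0.0
```

```bash
python3 -m handwheel '[{"tx":34,"ty":37,"tz":0,"turn":0,"grip":0},{"tx":34,"ty":37,"tz":0,"turn":0,"grip":0},{"tx":34,"ty":37,"tz":-20,"turn":0,"grip":0},{"tx":34,"ty":37,"tz":-40,"turn":0,"grip":0},{"tx":34,"ty":37,"tz":-60,"turn":0,"grip":0},{"tx":34,"ty":37,"tz":-80,"turn":0,"grip":0},{"tx":34,"ty":37,"tz":-100,"turn":0,"grip":0},{"tx":34,"ty":37,"tz":-117,"turn":0,"grip":0},{"tx":34,"ty":37,"tz":-117,"turn":0,"grip":0.5}]'
python3 - <<'E'
from h import *
a=shot("side")["frame"][100:260,260:400]; b=shot("top")["frame"][130:270,310:440]
cv2.imwrite("pics/g1.png",np.hstack([cv2.resize(a,(400,457)),cv2.resize(b,(400,457))]))
E
```

```text
time: 3.28
tool_pos: [0.606, -0.1715, 0.1529]
orientation: [[0.988, 0.157, -0.003], [0.157, -0.988, 0.0], [-0.003, -0.001, -1.0]]
contact_force: [0.9, 0.4, -0.0]
gripper_width: 0.0698
gripper_force: 0.0
```

View pics/g1.png

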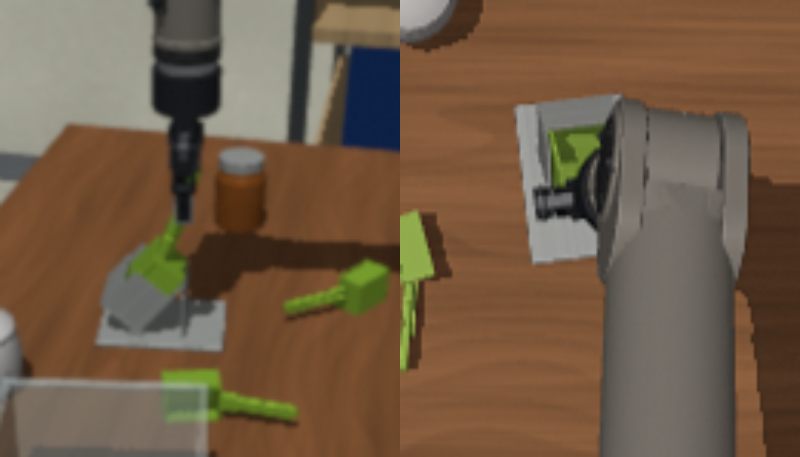

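The side view shows the fingers straddling the handle around (182,200), with the bowl seated. I'll close stepwise and watch the force.

```bash
python3 -m handwheel '[{"tx":0,"ty":0,"tz":0,"turn":0,"grip":0.6},{"tx":0,"ty":0,"tz":0,"turn":0,"grip":0.7},{"tx":0,"ty":0,"tz":0,"turn":0,"grip":0.7},{"tx":0,"ty":0,"tz":0,"turn":0,"grip":0.7}]'; python3 -m handwheel '[{"tx":0,"ty":0,"tz":0,"turn":0,"grip":0.74},{"tx":0,"ty":0,"tz":0,"turn":0,"grip":0.74},{"tx":0,"ty":0,"tz":0,"turn":0,"grip":0.74}]'; python3 -m handwheel '[{"tx":0,"ty":0,"tz":0,"turn":0,"grip":0.76},{"tx":0,"ty":0,"tz":0,"turn":0,"grip":0.76}]'
```

```text
time: 3.88
tool_pos: [0.6075, -0.1713, 0.1546]
orientation: [[0.988, 0.157, 0.001], [0.157, -0.988, -0.0], [0.0, 0.001, -1.0]]
contact_force: [-0.0, -1.1, -0.1]
gripper_width: 0.0259
gripper_force: 0.3
time: 4.25
tool_pos: [0.6073, -0.1711, 0.1543]
orientation: [[0.988, 0.157, -0.0], [0.157, -0.988, -0.0], [-0.0, 0.0, -1.0]]
contact_force: [-0.2, -0.2, 0.5]
gripper_width: 0.0223
gripper_force: 0.2
time: 4.5
tool_pos: [0.6072, -0.171, 0.1543]
orientation: [[0.988, 0.157, -0.0], [0.157, -0.988, 0.0], [-0.0, -0.0, -1.0]]
contact_force: [-0.2, 0.1, -0.7]
gripper_width: 0.0205
gripper_force: 0.1
```

```bash
python3 -m handwheel '[{"tx":0,"ty":0,"tz":0,"turn":0,"grip":0.77},{"tx":0,"ty":0,"tz":0,"turn":0,"grip":0.77}]'; python3 -m handwheel '[{"tx":0,"ty":0,"tz":0,"turn":0,"grip":0.78},{"tx":0,"ty":0,"tz":0,"turn":0,"grip":0.78}]'
```

```text
time: 4.75
tool_pos: [0.6073, -0.1714, 0.1544]
orientation: [[0.988, 0.157, 0.0], [0.157, -0.988, -0.0], [-0.0, 0.001, -1.0]]
contact_force: [-0.3, -1.6, 0.1]
gripper_width: 0.0201
gripper_force: 12.6
time: 5.0
tool_pos: [0.6073, -0.1714, 0.1544]
orientation: [[0.988, 0.157, 0.0], [0.157, -0.988, -0.001], [-0.0, 0.001, -1.0]]
contact_force: [-0.4, -0.8, 2.2]
gripper_width: 0.0195
gripper_force: 35.1
```

```bash
python3 -m handwheel '[{"tx":-3,"ty":-0.5,"tz":4,"turn":0,"grip":0.778},{"tx":-8,"ty":-1.3,"tz":9.5,"turn":0,"grip":0.778},{"tx":-14,"ty":-2.2,"tz":17,"turn":0,"grip":0.778},{"tx":-20,"ty":-3.2,"tz":24,"turn":0,"grip":0.778}]'; python3 -m handwheel '[{"tx":-6,"ty":-1,"tz":7.5,"turn":0,"grip":0.778},{"tx":-13,"ty":-2,"tz":15.5,"turn":0,"grip":0.778},{"tx":-20,"ty":-3,"tz":24,"turn":0,"grip":0.778},{"tx":-28,"ty":-4.5,"tz":34,"turn":0,"grip":0.778},{"tx":-37,"ty":-6,"tz":45,"turn":0,"grip":0.778},{"tx":-46,"ty":-7.5,"tz":60,"turn":0,"grip":0.778},{"tx":-50,"ty":-8,"tz":80,"turn":0,"grip":0.778},{"tx":-50,"ty":-8,"tz":80,"turn":0,"grip":0.778}]'
python3 - <<'E'
from h import *
c=shot("side"); a=c["frame"][60:260,230:430]; b=shot("top")["frame"][130:330,260:460]
cv2.imwrite("pics/g2.png",np.hstack([cv2.resize(a,(400,400)),cv2.resize(b,(400,400))]))
E
```

```text
time: 5.5
tool_pos: [0.5868, -0.1742, 0.179]
orientation: [[0.988, 0.157, 0.0], [0.157, -0.988, 0.0], [0.0, -0.0, -1.0]]
contact_force: [0.5, -1.2, -1.3]
gripper_width: 0.0195
gripper_force: 34.6
time: 6.5
tool_pos: [0.538, -0.1828, 0.2607]
orientation: [[0.988, 0.157, 0.004], [0.157, -0.988, -0.002], [0.004, 0.002, -1.0]]
contact_force: [0.2, 0.4, -0.7]
gripper_width: 0.0193
gripper_force: 34.4
```

View pics/g2.png

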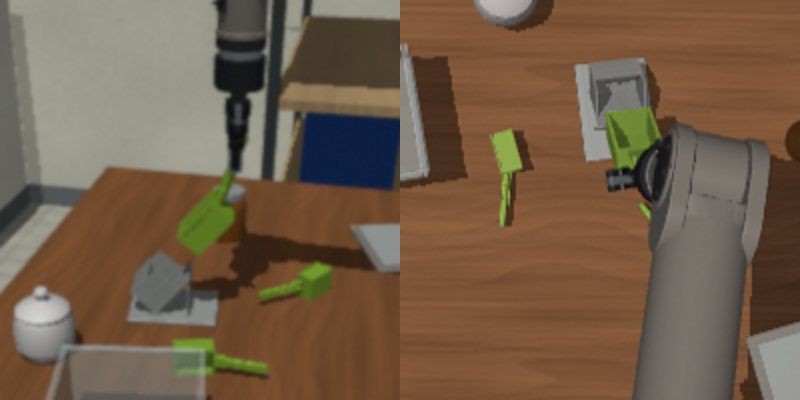

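The scoop is out with its pitch kept, the bowl in the side view at (210,215), and the holster hasn't moved. The tool can't tilt, so I'll pivot the scoop level by pressing its nose on a clear patch of shelf to the right of and behind the holster.

```bash
python3 -m handwheel '[{"tx":5,"ty":-3,"tz":15,"turn":0,"grip":0.778},{"tx":25,"ty":-14,"tz":20,"turn":0,"grip":0.778},{"tx":57,"ty":-31,"tz":20,"turn":0,"grip":0.778},{"tx":92,"ty":-50,"tz":20,"turn":0,"grip":0.778},{"tx":127,"ty":-69,"tz":20,"turn":0,"grip":0.778},{"tx":162,"ty":-88,"tz":20,"turn":0,"grip":0.778},{"tx":197,"ty":-107,"tz":20,"turn":0,"grip":0.778},{"tx":225,"ty":-122,"tz":15,"turn":0,"grip":0.778},{"tx":243,"ty":-132,"tz":0,"turn":0,"grip":0.778},{"tx":243,"ty":-132,"tz":-20,"turn":0,"grip":0.778}]'; python3 -m handwheel '[{"tx":0,"ty":0,"tz":-25,"turn":0,"grip":0.778},{"tx":0,"ty":0,"tz":-50,"turn":0,"grip":0.778},{"tx":0,"ty":0,"tz":-70,"turn":0,"grip":0.778},{"tx":0,"ty":0,"tz":-85,"turn":0,"grip":0.776},{"tx":0,"ty":0,"tz":-85,"turn":0,"grip":0.775}]'
python3 - <<'E'
from h import *
P=[]
for cam in("side","top"):
    c=shot(cam); p=pts(c,lime(c)); p=p[(p[:,0]>.72)&(p[:,1]<-.22)&(p[:,1]>-.42)]; print(cam,len(p),p.min(0).round(3),p.max(0).round(3))
    P.append(p)
p=np.vstack(P); q=p[p[:,2]<.02]; print(len(q),q.mean(0) if len(q) else 0)
c=shot("side"); a=c["frame"][60:260,230:430]; b=shot("top")["frame"][90:290,300:500]
cv2.imwrite("pics/g3.png",np.hstack([cv2.resize(a,(400,400)),cv2.resize(b,(400,400))]))
E
```

```text
time: 7.85
tool_pos: [0.7818, -0.3153, 0.2366]
orientation: [[0.988, 0.157, 0.0], [0.157, -0.988, -0.0], [0.0, 0.0, -1.0]]
contact_force: [-0.5, -0.0, -2.3]
gripper_width: 0.0195
gripper_force: 34.3
time: 8.48
tool_pos: [0.7796, -0.3141, 0.1516]
orientation: [[0.988, 0.157, -0.003], [0.157, -0.988, 0.001], [-0.003, -0.001, -1.0]]
contact_force: [-0.1, -0.0, 0.5]
gripper_width: 0.0197
gripper_force: 34.4
side 405 [ 0.761 -0.402 -0.005] [ 0.896 -0.268  0.214]
top 439 [ 0.751 -0.364 -0.006] [ 0.871 -0.253  0.289]
45 [ 0.82699863 -0.31003594  0.01001913]
```

View pics/g3.png

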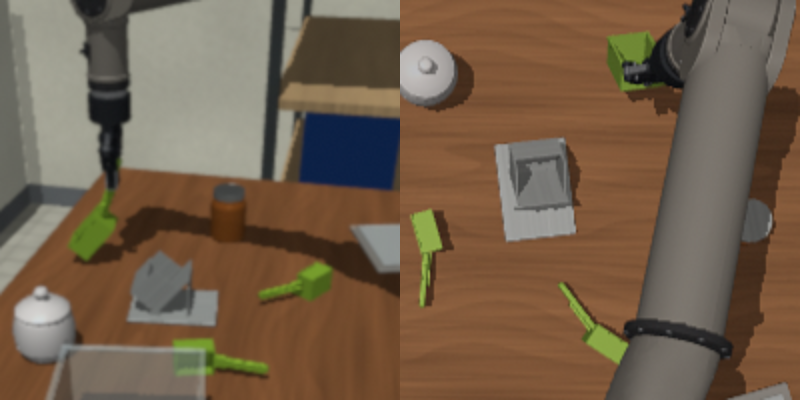

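```bash
python3 -m handwheel '[{"tx":0,"ty":0,"tz":-8,"turn":0,"grip":0.772},{"tx":0,"ty":0,"tz":-15,"turn":0,"grip":0.772},{"tx":-13,"ty":-2,"tz":-21,"turn":0,"grip":0.772},{"tx":-27,"ty":-4,"tz":-27,"turn":0,"grip":0.772},{"tx":-39,"ty":-6,"tz":-35,"turn":0,"grip":0.772},{"tx":-50,"ty":-8,"tz":-43,"turn":0,"grip":0.772}]'
python3 - <<'E'
from h import *
for cam in("side","top"):
    c=shot(cam); p=pts(c,lime(c)); p=p[(p[:,0]>.65)&(p[:,1]<-.22)&(p[:,1]>-.42)]; print(cam,len(p),p.min(0).round(3),p.max(0).round(3))
c=shot("side"); a=c["frame"][120:220,230:330]; b=shot("top")["frame"][90:190,360:460]
cv2.imwrite("pics/g4.png",np.hstack([cv2.resize(a,(400,400)),cv2.resize(b,(400,400))]))
E
```

```text
time: 9.43
tool_pos: [0.7308, -0.3227, 0.1125]
orientation: [[0.988, 0.157, 0.003], [0.157, -0.988, -0.001], [0.003, 0.001, -1.0]]
contact_force: [-0.5, -0.1, 4.1]
gripper_width: 0.0194
gripper_force: 28.0
side 462 [ 0.702 -0.393 -0.003] [ 0.884 -0.269  0.164]
top 748 [ 0.702 -0.375 -0.003] [ 0.859 -0.265  0.263]
```

View pics/g4.png

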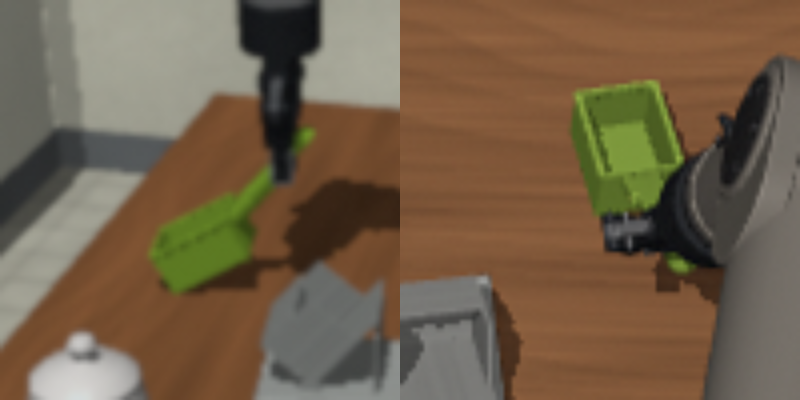

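The nose is on the shelf near (175,285) and the scoop is pivoting in the pads as planned. I'll continue the arc.

```bash
python3 -m handwheel '[{"tx":-11,"ty":-1.5,"tz":-10,"turn":0,"grip":0.772},{"tx":-21,"ty":-3,"tz":-20,"turn":0,"grip":0.772},{"tx":-30,"ty":-4.5,"tz":-31,"turn":0,"grip":0.772},{"tx":-38,"ty":-6,"tz":-42,"turn":0,"grip":0.772},{"tx":-44,"ty":-7,"tz":-52,"turn":0,"grip":0.772},{"tx":-48,"ty":-7.5,"tz":-60,"turn":0,"grip":0.772},{"tx":-50,"ty":-8,"tz":-64,"turn":0,"grip":0.772},{"tx":-50,"ty":-8,"tz":-66,"turn":0,"grip":0.772},{"tx":-50,"ty":-8,"tz":-66,"turn":0,"grip":0.772}]'
cat >> h.py <<'E'
def rimfit(x0,x1,y0,y1,zmin,yaw=9,handle=False):
    for cam in("side","top"):
        c=shot(cam); p=pts(c,lime(c)); p=p[(p[:,0]>x0)&(p[:,0]<x1)&(p[:,1]>y0)&(p[:,1]<y1)]
        q=p[p[:,2]>zmin]; t=np.percentile(q[:,2],85) if len(q) else 0
        print(cam,len(p),p.min(0).round(3),p.max(0).round(3))
        r=p[(p[:,2]>zmin)&(p[:,2]<zmin+.025)]; A=np.c_[r[:,:2]-r[:,:2].mean(0),np.ones(len(r))]
        n=np.linalg.lstsq(A,r[:,2],rcond=None)[0]; print(" rim n",len(r),"slope deg x,y",np.degrees(n[:2]).round(1),"z",n[2].round(4),box(r))
    return c
E
python3 - <<'E'
from h import *
rimfit(.76,.9,-.38,-.25,.038)
c=shot("side"); a=c["frame"][120:220,230:330]; b=shot("top")["frame"][90:190,360:460]
cv2.imwrite("pics/g5.png",np.hstack([cv2.resize(a,(400,400)),cv2.resize(b,(400,400))]))
E
```

```text
time: 10.75
tool_pos: [0.6797, -0.3303, 0.0442]
orientation: [[0.988, 0.157, -0.002], [0.157, -0.988, 0.0], [-0.002, -0.0, -1.0]]
contact_force: [-1.4, 0.4, 2.0]
gripper_width: 0.0196
gripper_force: 24.0
side 330 [ 0.76  -0.346 -0.003] [ 0.839 -0.271  0.049]
 rim n 87 slope deg x,y [0.3 0.7] z 0.043 [ 794.9 -310.    72.7   71.5    3.7]
top 620 [ 0.76  -0.364 -0.005] [ 0.837 -0.277  0.057]
 rim n 132 slope deg x,y [-1.7  0.7] z 0.0464 [ 795.1 -313.    78.6   66.6    9.1]
```

View pics/g5.png

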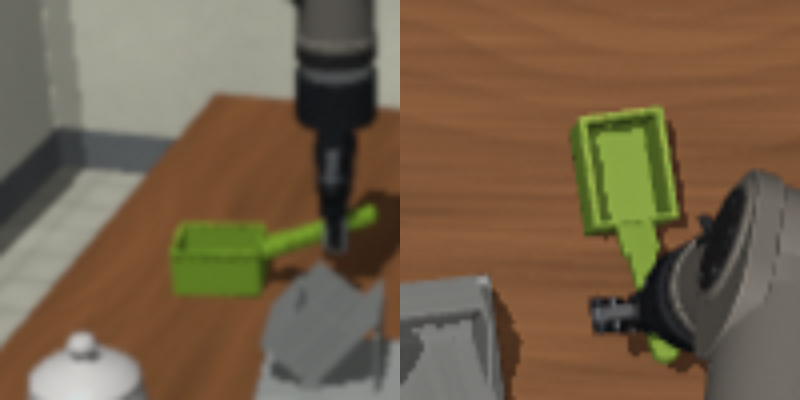

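The scoop sits level on the shelf, bowl flat, mouth up. I'll loosen briefly so it settles flush, then regrip and lift a little.

```bash
python3 -m handwheel '[{"tx":0,"ty":0,"tz":0,"turn":0,"grip":0.755},{"tx":0,"ty":0,"tz":0,"turn":0,"grip":0.75},{"tx":0,"ty":0,"tz":0,"turn":0,"grip":0.75},{"tx":0,"ty":0,"tz":0,"turn":0,"grip":0.765},{"tx":0,"ty":0,"tz":0,"turn":0,"grip":0.775},{"tx":0,"ty":0,"tz":0,"turn":0,"grip":0.778},{"tx":0,"ty":0,"tz":0,"turn":0,"grip":0.778}]'
python3 -c "
from h import *
rimfit(.76,.9,-.38,-.25,.038)"
python3 -m handwheel '[{"tx":0,"ty":0,"tz":3,"turn":0,"grip":0.778},{"tx":0,"ty":0,"tz":12,"turn":0,"grip":0.778},{"tx":0,"ty":0,"tz":30,"turn":0,"grip":0.778},{"tx":0,"ty":0,"tz":40,"turn":0,"grip":0.778},{"tx":0,"ty":0,"tz":40,"turn":0,"grip":0.778}]'
python3 -c "
from h import *
rimfit(.76,.9,-.38,-.25,.078)"
```

```text
time: 11.82
tool_pos: [0.6803, -0.3302, 0.0444]
orientation: [[0.988, 0.157, 0.0], [0.157, -0.988, -0.0], [0.0, 0.0, -1.0]]
contact_force: [0.2, -0.1, 0.3]
gripper_width: 0.0196
gripper_force: 26.0
side 329 [ 0.76  -0.377 -0.001] [ 0.861 -0.271  0.048]
 rim n 82 slope deg x,y [0.7 1.1] z 0.0426 [ 793.7 -310.    72.8   69.7    7.4]
top 613 [ 0.76  -0.363 -0.006] [ 0.836 -0.277  0.054]
 rim n 128 slope deg x,y [0.9 1.1] z 0.0461 [ 795.  -312.5   78.1   65.     8.3]
time: 12.55
tool_pos: [0.6814, -0.3308, 0.0865]
orientation: [[0.988, 0.157, 0.003], [0.157, -0.988, -0.001], [0.003, 0.002, -1.0]]
contact_force: [0.4, 0.6, -0.7]
gripper_width: 0.0194
gripper_force: 26.0
side 343 [ 0.76  -0.373 -0.004] [ 0.864 -0.271  0.089]
 rim n 107 slope deg x,y [0.5 0.2] z 0.0835 [ 793.3 -309.4   75.4   69.7    8.2]
top 662 [ 0.76  -0.375 -0.003] [ 0.838 -0.277  0.093]
 rim n 142 slope deg x,y [0.3 1.1] z 0.0864 [ 795.  -312.4   78.1   66.7    8.5]
```

```bash
python3 -m handwheel '[{"tx":0,"ty":0,"tz":10,"turn":0,"grip":0.78},{"tx":0,"ty":0,"tz":35,"turn":0,"grip":0.78},{"tx":0,"ty":0,"tz":65,"turn":0,"grip":0.78},{"tx":0,"ty":0,"tz":95,"turn":0,"grip":0.78},{"tx":-3,"ty":8,"tz":115,"turn":0,"grip":0.78},{"tx":-9,"ty":25,"tz":120,"turn":0,"grip":0.78},{"tx":-18,"ty":52,"tz":120,"turn":0,"grip":0.78},{"tx":-29,"ty":82,"tz":120,"turn":0,"grip":0.78},{"tx":-40,"ty":112,"tz":120,"turn":0,"grip":0.78},{"tx":-51,"ty":142,"tz":120,"turn":0,"grip":0.78}]'
python3 -m handwheel '[{"tx":-11,"ty":30,"tz":0,"turn":0,"grip":0.78},{"tx":-22,"ty":62,"tz":0,"turn":0,"grip":0.78},{"tx":-34,"ty":96,"tz":0,"turn":0,"grip":0.78},{"tx":-46,"ty":130,"tz":0,"turn":0,"grip":0.78},{"tx":-58,"ty":164,"tz":0,"turn":0,"grip":0.78},{"tx":-70,"ty":198,"tz":0,"turn":0,"grip":0.78},{"tx":-82,"ty":232,"tz":0,"turn":0,"grip":0.78},{"tx":-94,"ty":266,"tz":0,"turn":0,"grip":0.78},{"tx":-105,"ty":297,"tz":0,"turn":0,"grip":0.78},{"tx":-115,"ty":325,"tz":0,"turn":0,"grip":0.78}]'
python3 -m handwheel '[{"tx":-9,"ty":25,"tz":0,"turn":0,"grip":0.78},{"tx":-16,"ty":46,"tz":0,"turn":0,"grip":0.78},{"tx":-21,"ty":59,"tz":-3,"turn":0,"grip":0.78},{"tx":-22,"ty":64,"tz":-6,"turn":0,"grip":0.78},{"tx":-22,"ty":64,"tz":-6,"turn":0,"grip":0.78},{"tx":-22,"ty":64,"tz":-6,"turn":0,"grip":0.78}]'
python3 - <<'E'
from h import *
rimfit(.55,.7,.1,.3,.19)
for cam in("side","top"):
    c=shot(cam); al=pts(c,~lime(c)); b=al[(abs(al[:,2]-.12)<.007)&(abs(al[:,0]-.604)<.13)&(abs(al[:,1]-.22)<.13)]; print("bin",cam,box(b))
    cv2.imwrite(f"pics/e_{cam}.png",c["frame"])
a=cv2.imread("pics/e_side.png")[130:350,210:430]; b=cv2.imread("pics/e_top.png")[100:300,170:370]
cv2.imwrite("pics/e.png",np.hstack([cv2.resize(a,(400,400)),cv2.resize(b,(400,400))]))
E
```

```text
time: 13.9
tool_pos: [0.6274, -0.1854, 0.2029]
orientation: [[0.987, 0.159, -0.003], [0.159, -0.987, 0.001], [-0.003, -0.002, -1.0]]
contact_force: [0.3, 0.7, 0.2]
gripper_width: 0.0193
gripper_force: 30.2
time: 15.15
tool_pos: [0.5115, 0.1386, 0.2032]
orientation: [[0.987, 0.159, -0.003], [0.159, -0.987, -0.001], [-0.003, 0.0, -1.0]]
contact_force: [-0.0, 0.9, -0.6]
gripper_width: 0.0195
gripper_force: 30.2
time: 15.9
tool_pos: [0.4926, 0.1996, 0.1982]
orientation: [[0.988, 0.156, -0.0], [0.156, -0.988, -0.001], [-0.0, 0.001, -1.0]]
contact_force: [0.6, 0.7, -0.8]
gripper_width: 0.0193
gripper_force: 30.2
side 1139 [0.55  0.138 0.097] [0.683 0.258 0.2  ]
 rim n 362 slope deg x,y [-0.3 -0.1] z 0.1959 [596.6 217.2  96.3  66.5  10.6]
top 816 [0.55  0.178 0.15 ] [0.646 0.252 0.207]
 rim n 226 slope deg x,y [ 0.  -0.9] z 0.1993 [596.4 214.9  96.   64.4   8.7]
bin side [602.  218.5 190.9 195.6  10.8]
bin top [603.4 216.1 192.1 192.7  10.6]
```

View pics/e.png

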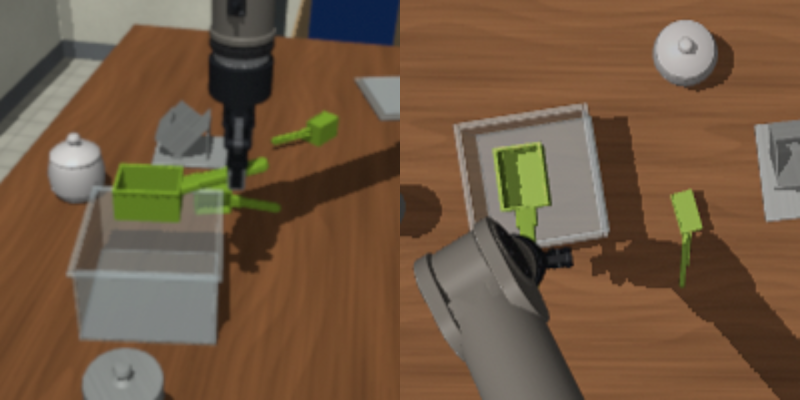

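The scoop is level over the middle of the bin, mouth up and about 32 mm above the rim. The pots and holster are where they were.

```bash
python3 -c "
from rig import hand_in; print(hand_in())"
```

```text
the job is handed in; nothing more can be done
None
```

The scoop is out of its holster and held level, mouth up, over the middle of the bin, about 32 mm above the rim with a 30 N grip; the job is handed in, and I saw no shift of the holster or bin.

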